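# Switch on the laundry bench in the safe order

## Task

Get the laundry counter ready for a wash: with a fingertip, lightly press in the key on the round leak alarm, then the key on the square water-stop box, then the oblong key on the socket strip, each fully home, where it stays. Use only a light touch from above: do not lift, tip or shove the units about, leave the slim fan switch off, and leave everything else on the counter where it stands.

Things in the scene. Friction and masses are not known exactly. Their poses are not given: they have to be found in the camera images.
- leak: Leak alarm: white round puck, 90 mm across, 28 mm high, about 300 g, loose on the counter, with one round dark grey key in the middle of its top. Origin: centre of its underside, z up.
- leak_keytop (a point): Centre of the top face of that key; moves down with it. Key 30 mm across, top 38 mm above the counter while out. It stands 10 mm proud of the case, has 7 mm of travel straight down, resists with about 3 N all the way, then stops hard; it does not spring back but stays where it is pushed, and is still 3 mm proud when fully in.
- leak_key (a joint): Key of the leak alarm, metres pushed in: 0 to 0.001 at the start (out), 0.007 fully in; stays where it is left.
- valve: Water-stop control: white square box, 90 x 90 x 44 mm high, about 450 g, loose, with one square dark grey key in the middle of its top. Origin: centre of its underside, z up.
- valve_keytop (a point): Centre of the top face of that key; moves down with it. Key 30 x 30 mm, top 54 mm above the counter while out; otherwise like the leak alarm's key.
- valve_key (a joint): Key of the water-stop control, metres pushed in: 0 to 0.001 at the start (out), 0.007 fully in; stays where it is left.
- strip: Socket strip for the washer: white bar, 190 mm long (its y), 60 mm wide, 40 mm high, about 550 g, loose, two round dark grey sockets flush in its top and one oblong dark grey key near its +y end. Origin: centre of its underside, z up.
- strip_keytop (a point): Centre of the top face of that key; moves down with it. Key 24 x 44 mm (long along the strip), 62 mm from the strip's centre along its y, top 50 mm above the counter while out; otherwise like the leak alarm's key.
- strip_key (a joint): Key of the socket strip, metres pushed in: 0 to 0.001 at the start (out), 0.007 fully in; stays where it is left.
- fan: Fan switch, to be left alone: slim white slab, 130 mm long (its y), 46 mm wide, 22 mm high, about 220 g, loose, one round dark grey key 24 mm across in the middle, top 32 mm above the counter. Origin: centre of its underside.
- fan_key (a joint): Key of the fan switch, metres pushed in: 0 to 0.001 at the start (out), 0.007 fully in; stays where it is left.
- cup: White dosing cup, 56 mm across, 45 mm high, loose. Origin: centre of its underside.
- peg_a: Wooden clothes peg lying flat, 75 mm long (its x), 11 mm wide, 14 mm high, loose. Origin: centre of its underside.
- peg_b: A second clothes peg like peg_a.
- tin: Round metal tin, 72 mm across, 38 mm high, loose. Origin: centre of its underside.
- detergent: White bottle, 84 mm across, 210 mm high, standing loose towards the far edge. Origin: centre of its underside.
- jar: Glass jar with steel lid, 72 mm across, 90 mm high, standing loose towards the far edge. Origin: centre of its underside.
- brush: Wooden scrubbing brush lying bristles down, 150 mm long (its y), 50 mm wide, 47 mm high, loose, towards the far edge. Origin: centre of its underside.
There are look-alikes about, which are no part of the job. What is shaped like the valve but green is not meant.

How it is judged (in metres and radians):
On the way, in this order (a step that is already met when the one before it is completed fails the run):
1. the key of the round leak alarm is pushed in (value of joint leak_key above 0.0045 m), for 0.1 s.
2. the key of the square water-stop box is pushed in (value of joint valve_key above 0.0045 m), for 0.1 s.
3. the key of the socket strip is pushed in (value of joint strip_key above 0.0045 m), for 0.1 s.
At the end, for the whole second after the job is handed in: The keys of the leak alarm, the water-stop box and the socket strip are in by more than 4.5 mm of their 7 mm, the fan switch's key is out (less than 3 mm in), and all four units lie at rest within 20 mm of where they started (value of joint each of leak_key, valve_key, strip_key above 0.0045 m and value of joint fan_key below 0.003 m and distance of each of leak, valve, strip, fan from where it was at the start of the episode below 0.02 m and linear speed of each of leak, valve, strip, fan below 0.02 m/s); the robot touches nothing.
It fails at once if a key is pressed out of order: the water-stop key before the leak alarm's key is in, or the socket strip's key before the water-stop key is in ((value of joint valve_key above 0.003 m and value of joint leak_key below 0.003 m) or (value of joint strip_key above 0.003 m and value of joint valve_key below 0.003 m)).
It fails at once if the fan switch's key is pressed (value of joint fan_key above 0.003 m).
It fails at once if a unit is pressed harder than 25 N (contact force between the arm and leak above 25 N or contact force between the arm and valve above 25 N or contact force between the arm and strip above 25 N or contact force between the arm and fan above 25 N).
It fails at once if a unit is lifted (10 mm), tipped (0.15 rad) or shoved more than 20 mm (height (world z) of any of leak, valve, strip, fan above 0.01 m or angle between any of leak, valve, strip, fan's own z axis and vertical above 0.15 rad or distance of any of leak, valve, strip, fan from where it was at the start of the episode above 0.02 m).
It fails at once if one of the other things on the counter is moved more than 25 mm (distance of any of cup, peg_a, peg_b, tin, detergent, jar, brush from where it was at the start of the episode above 0.025 m).
It also fails if it takes over 51 s, if anything falls off the work surface, if the arm or the gripper's body presses on something with over 40 N, if the wrist force passes 120 N, or if a joint passes its speed limit or range.

## Robot

A 6-joint arm with a two-finger parallel gripper is mounted at the origin on the work surface. World frame = base frame: x ahead of the robot, y to its left, z up, the work surface at z = 0. Lengths are in mm, angles in rad, forces in N, time in s.
With the tool pointing down it reaches from about 275 to 825 mm from the base axis. Payload 4.9 kg.
Tool frame: the origin (TCP) lies midway between the tips of the shut fingers; the grasp point (between the pads) lies 19 mm behind it; z points along the fingers, y is the line along which they close (so a half turn about z gives the same grasp; the last joint's range is limited). The gripper opens to 85 mm and grips with 20 to 120 N. Pads are 22 mm wide; open, the fingers measure 114 mm over their backs; the gripper's body (76 mm by 85 mm) begins 54 mm behind the grasp point. The pads swing forward as they close: fully open they stand 13 mm farther back than shut.
Start: joints at [1.155, 0.326, -0.193, 1.052, 0, 1.437], TCP at [152.941, 528.325, 231.281] pointing down, gripper open.
Joint ranges: [-2.65, 2.65], [-0.97, 1.79], [-1.3, 1.35], [-1.93, 2.1], [-1.47, 1.37], [-3.14, 3.14]. Speed limits (rad/s): [2.57, 2.57, 3.14, 3.14, 3.14, 3.14].

## Interface

Orientations are given as a unit quaternion [w, x, y, z].
In Python, from cell import ctrl gives the robot as it stands.
- The arm moves only by the tool move_arm, never from a script. Its argument "steps" is a list of rows, each a list of 4 numbers: the shift along the world's x, y, z in cm, then the turn about the world's z in degrees. In form: [[dx, dy, dz, spin], ...]. A call has 1 to 8 rows; each row is the pose to reach, as a shift and turn from the pose commanded when the call began; what a row does not reach only later rows make up. A row lasts 1/12 s, in which the tool goes at most 41.7 mm and 7.16 degrees, less where a joint would pass 70% of its speed; a pose out of reach is approached as far as the arm can. A call with a gripper value outside its range is refused whole. "grip" is the finger opening in cm, from 0 to 8.54, set as the call begins (left out, the last holds). The fingers move at their own pace and stop on an object; "newtons" is the grip in N (left out, the last holds). Time passes only in rows, so rows that repeat a pose let the fingers close. It gives the time, the measured TCP pose, the force, the opening and the grip force at its end, in the units of the state.
- ctrl.read_state(): the state, without advancing time (a new reading comes with each control period).
- ctrl.grab_frame(name): name is "side" or "top"; returns the picture (420x560x3 uint8, red, green, blue); there is no depth.
- ctrl.camera_info(name): a dict with "vfov" (degrees; the focal length in pixels is half the picture's height over the tangent of half this angle, whatever the lens; pixels are square), "cx", "cy" (the principal point, pixels), "k1" (the pictures are not rectified: a ray, as slopes to the right and down, at radius r is drawn at 1 + k1 r^2 times it, then the intrinsics apply), "world_from_camera" (4x4, takes a point from camera to world coordinates). Camera axes: x right, y up, looking along -z (the intrinsics and any distortion apply to the point x, -y, -z); pixel columns grow to the right and rows downward; lengths in mm; the calibration is good to about 2 mm. A picture is of the moment at which its call begins. camera_info takes no time and is no camera call.
- ctrl.finish_job(): hands the job in; it is judged then, once.
Trained networks look in the newest picture that a camera, given by its name, has taken for a name from the list of things; names that differ only in an ending like _2 or _b are one class to them, and where a whole thing is asked for, a point or a joint stands for the part that bears it (a point fixed in the world has none). Each returns a list of dicts, best first, with "p" (0 to 1); they miss things now and then, are a little off and sometimes report something else, mostly with a low value. They report only what shows in the picture. A call takes as long as a camera call. They do not tell look-alikes from the thing itself.
- ctrl.recognise(thing, camera): "point" ([x, y, z] in mm, in world coordinates, good to about 4 mm: the middle of the surface that is visible of it).
- ctrl.regions_of(thing, camera): "pixels" (420x560 bool, what is visible of it).
- ctrl.spot_point(thing, camera): "point" ([x, y, z] in mm, in world coordinates, good to about 4 mm: a listed point, or the origin of a listed thing).
The state is a dict: "clock": time; "qpos": joint angles; "qvel": joint speeds; "joint_efforts": joint torques, N m; "position": TCP position; "tool_rot": TCP orientation; "force": force on the tool from outside, world axes, zero at the start; "ft_torque": the same for the moment, N m; "opening": finger opening in mm; "grasp_force": force on a finger pad.
Only numpy, scipy, OpenCV 4.12 (cv2) and the standard library are available. Lean on these libraries where they do the work, as an engineer would, in place of code of your own. Each camera call takes 0.05 s, during which the arm holds its last target. There are 200 camera calls.

## Working session

There is one attempt and no reset: what is moved stays moved. The work goes in short steps, Python scripts to look and compute and a tool call to move; the robot and the scene stay as the last step left them, time stands still between calls to the robot, and variables do not carry over. Pictures are saved under pics/ and viewed, at most 10 in all, crops included, and the job is handed in when it is done.

Besides the shell and the picture viewer there is one more tool, called after "Request:" by a JSON object that holds its "name" and its "arguments", one argument or row to a line. move_arm: Moves the arm, as the interface text tells. Its arguments: {"type":"object","properties":{"steps":{"type":"array"},"grip":{"type":"number"},"newtons":{"type":"number"}},"required":["steps"]}

```bash
mkdir -p pics
cat > h.py <<'E'
from cell import ctrl
import numpy as np, cv2
def px(cam,P):
    c=ctrl.camera_info(cam);T=np.linalg.inv(np.array(c["world_from_camera"]))
    p=T[:3,:3]@np.array(P,float)+T[:3,3];f=210/np.tan(np.radians(c["vfov"])/2)
    s=np.array([p[0],-p[1]])/-p[2];s=s*(1+c["k1"]*(s@s));return s*f+[c["cx"],c["cy"]]
def world(cam,uv,z):
    c=ctrl.camera_info(cam);T=np.array(c["world_from_camera"]);f=210/np.tan(np.radians(c["vfov"])/2)
    K=np.array([[f,0,c["cx"]],[0,f,c["cy"]],[0,0,1]])
    s=cv2.undistortPoints(np.array([[uv]],float),K,np.array([c["k1"],0,0,0,0.])).ravel()
    s0=(np.array(uv)-K[:2,2])/f; s=s0.copy()
    for _ in range(20): s=s0/(1+c["k1"]*(s@s))
    d=T[:3,:3]@[s[0],-s[1],-1];o=T[:3,3];return o+d*(z-o[2])/d[2]
def snap(cam,n):
    im=ctrl.grab_frame(cam);cv2.imwrite(f"pics/{n}.png",im[:,:,::-1]);return im
E
python3 - <<'E'
from h import *
snap("top","t0");snap("side","s0")
print(ctrl.read_state()["clock"])
for t in ["leak_keytop","valve_keytop","strip_keytop","fan","strip","cup"]:
  for cam in ["top","side"]:
    print(t,cam,[(round(d["p"],2),np.round(d["point"]).tolist(),np.round(px(cam,d["point"])).tolist()) for d in ctrl.spot_point(t,cam)[:4]])
E
```

```text
0.1
leak_keytop top [(0.61, [475.0, -301.0, 38.0], [405.0, 243.0])]
leak_keytop side [(0.61, [474.0, -304.0, 38.0], [308.0, 352.0]), (0.61, [455.0, 67.0, 3.0], [223.0, 232.0])]
valve_keytop top [(0.49, [581.0, -106.0, 55.0], [323.0, 200.0]), (0.45, [770.0, -358.0, 52.0], [424.0, 121.0])]
valve_keytop side [(0.72, [578.0, -107.0, 55.0], [302.0, 250.0]), (0.64, [770.0, -358.0, 56.0], [447.0, 299.0])]
strip_keytop top [(0.6, [545.0, 334.0, 47.0], [138.0, 220.0])]
strip_keytop side [(0.72, [472.0, -301.0, 41.0], [306.0, 350.0]), (0.43, [542.0, 333.0, 51.0], [212.0, 145.0])]
fan top [(0.68, [458.0, 66.0, -1.0], [252.0, 254.0])]
fan side [(0.72, [457.0, 65.0, 1.0], [224.0, 233.0])]
strip top [(0.82, [576.0, 281.0, -4.0], [164.0, 208.0])]
strip side [(0.57, [576.0, 287.0, 0.0], [232.0, 164.0])]
cup top [(0.94, [416.0, -100.0, -2.0], [320.0, 270.0])]
cup side [(0.94, [418.0, -101.0, -2.0], [238.0, 292.0])]
```

View pics/t0.png

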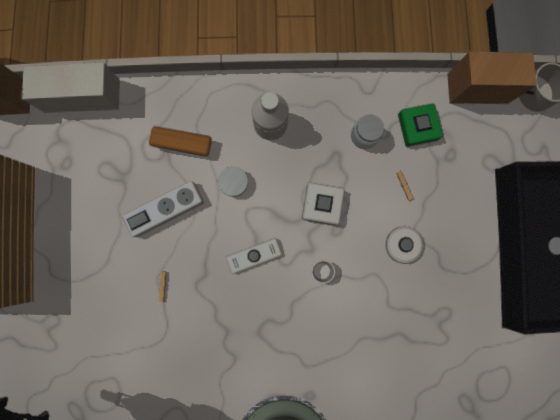

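View pics/s0.png

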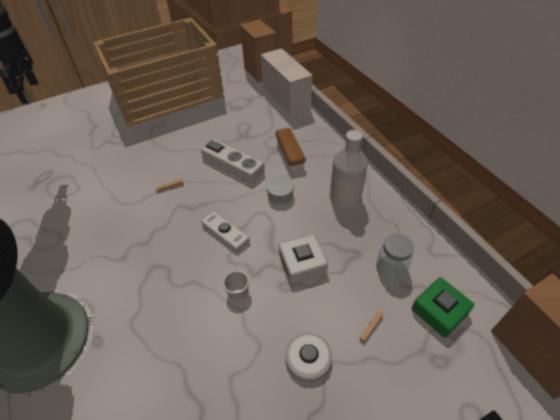

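The top view shows the round leak alarm at (405,244), the white square box at (323,203), a green square look-alike at (421,124), the strip at (162,209) with its key at (138,219), and the fan switch at (254,256). The side view agrees. There are two candidates for the valve: white at (323,203) and green at (421,124). The white one fits, since green is excluded. I'll confirm it in one crop and refine the key centres.

Run:
```python
from h import *
im=cv2.imread("pics/t0.png")
tiles=[]
for n,(u,v),z in [("leak",(405,244),38),("valve",(323,203),54),("strip",(138,219),50)]:
    c=im[v-25:v+25,u-25:u+25]
    tiles.append(cv2.resize(c,(260,260),interpolation=cv2.INTER_CUBIC))
    g=cv2.cvtColor(im,cv2.COLOR_BGR2GRAY)[v-14:v+15,u-14:u+15]
    m=(g<85).astype(np.uint8);k,l,s,ce=cv2.connectedComponentsWithStats(m)
    i=1+np.argmax(s[1:,4]);uv=ce[i]+[u-14,v-14]
    print(n,s[i],uv.round(1),world("top",uv,z).round(1))
cv2.imwrite("pics/c0.png",np.hstack(tiles))
s=ctrl.read_state();print(s["position"],s["tool_rot"],s["clock"],s["opening"])
```

```text
leak [  7   7  15  15 175] [405.4 244.2] [ 473.5 -302.    38. ]
valve [  6   5  18  18 245] [323.8 202.7] [ 575.6 -107.4   54. ]
strip [  3   5  24  20 122] [140.  219.8] [544.4 327.9  50. ]
[152.93727707 528.31841751 231.30570879] [-4.89022424e-06  1.40418702e-01  9.90092212e-01  8.44926693e-06] 0.7 85.42996134798227
```

View pics/c0.png

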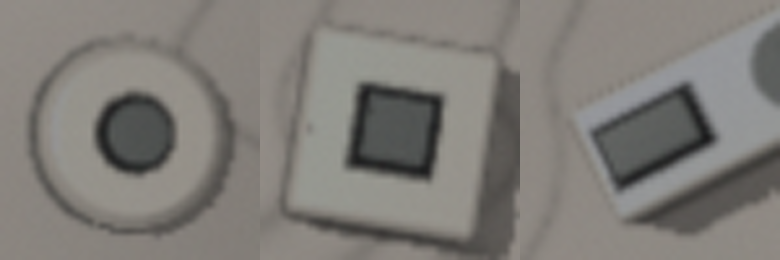

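The crop confirms the targets: the dark keys sit centred in the white round puck, the white square box and the end of the strip. The strip key's centre is at about (137.5,219.7). I'll use leak (474,-302), valve (577,-107) and strip (544,333), and move to the leak alarm with the fingers shut.

Request:
{"name": "move_arm", "arguments": {
  "steps": [
    [1.3,-3.5,0,0],
    [2.7,-6.9,0,0],
    [4,-10.4,0,0],
    [5.3,-13.8,0,0],
    [6.7,-17.3,0,0],
    [8,-20.8,0,0],
    [9.4,-24.2,0,0],
    [10.7,-27.7,0,0]
  ],
  "grip": 0,
  "newtons": 20
}}

```text
clock: 1.37
position: [260.3, 249.9, 231.5]
tool_rot: [0.001, 0.14, 0.99, 0.0]
force: [1.1, -1.1, 0.3]
opening: -0.0
grasp_force: 0.0
```

Request:
{"name": "move_arm", "arguments": {
  "steps": [
    [1.3,-3.5,-1,0],
    [2.7,-6.9,-2,0],
    [4,-10.4,-3,0],
    [5.3,-13.8,-4,0],
    [6.7,-17.3,-5,0],
    [8,-20.8,-5,0],
    [9.4,-24.2,-5,0],
    [10.7,-27.7,-5,0]
  ]
}}

```text
clock: 2.03
position: [367.3, -27.6, 181.4]
tool_rot: [0.0, 0.141, 0.99, 0.0]
force: [1.7, 0.3, 0.1]
opening: 0.3
grasp_force: 0.0
```

Request:
{"name": "move_arm", "arguments": {
  "steps": [
    [1.3,-3.5,-1,0],
    [2.7,-6.9,-2,0],
    [4,-10.4,-3,0],
    [5.3,-13.8,-4,0],
    [6.7,-17.3,-5,0],
    [8,-20.8,-6,0],
    [9.4,-24.2,-7,0],
    [10.7,-27.7,-8,0]
  ]
}}

```text
clock: 2.7
position: [474.4, -304.6, 100.7]
tool_rot: [0.0, 0.141, 0.99, 0.0]
force: [1.1, 0.7, 0.5]
opening: 0.0
grasp_force: 0.0
```

Request:
{"name": "move_arm", "arguments": {
  "steps": [
    [0,0,-2.5,0],
    [0,0,-4.5,0],
    [0,0,-5.5,0],
    [0,0,-6,0],
    [0,0,-6,0],
    [0,0,-6,0]
  ]
}}

```text
clock: 3.2
position: [474.3, -302.6, 42.0]
tool_rot: [0.0, 0.14, 0.99, -0.0]
force: [0.8, -0.2, 1.1]
opening: -0.2
grasp_force: 0.0
```

Run:
```python
from h import *
snap("side","s1");im=cv2.imread("pics/s1.png")
cv2.imwrite("pics/s1c.png",cv2.resize(im[290:410,240:380],None,fx=4,fy=4,interpolation=cv2.INTER_CUBIC))
s=ctrl.read_state();print(s["position"],s["force"])
```

```text
[ 474.7040651  -302.85464338   42.47474856] [-0.44955097  0.27502826 -0.07369096]
```

View pics/s1c.png

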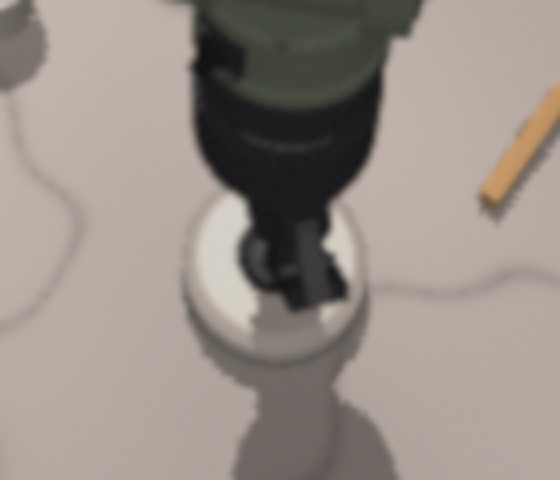

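The side crop shows the shut fingertips just above the key, perhaps right of its centre. I'll overlay the expected fingertip outline to check.

Run:
```python
from h import *
im=cv2.imread("pics/s1.png");b=cv2.resize(im[290:410,240:380],None,fx=5,fy=5,interpolation=cv2.INTER_CUBIC)
b=cv2.convertScaleAbs(b,alpha=2,beta=25)
f=lambda P:((px("side",P)-[240,290]+.5)*5).astype(int)
a=np.radians(73.9);Y=np.array([np.cos(a),np.sin(a),0]);X=np.array([-Y[1],Y[0],0])
t=np.array([474.3,-302.6,42])
cv2.polylines(b,[np.array([f(t+i*11*X+j*14*Y) for i,j in [(1,1),(1,-1),(-1,-1),(-1,1)]])],1,(0,0,255),1)
th=np.linspace(0,6.28,40)
for r,z in [(15,38),(45,28)]:
  cv2.polylines(b,[np.array([f([474+r*np.cos(q),-302+r*np.sin(q),z]) for q in th])],1,(0,255,0),1)
cv2.imwrite("pics/s1d.png",b);print(np.array(ctrl.camera_info("side")["world_from_camera"]).round(2))
```

```text
[[ 8.7000e-01  3.7000e-01 -3.1000e-01  3.0861e+02]
 [-4.8000e-01  6.5000e-01 -5.8000e-01 -5.3696e+02]
 [-2.0000e-02  6.6000e-01  7.5000e-01  7.7967e+02]
 [ 0.0000e+00  0.0000e+00  0.0000e+00  1.0000e+00]]
```

View pics/s1d.png

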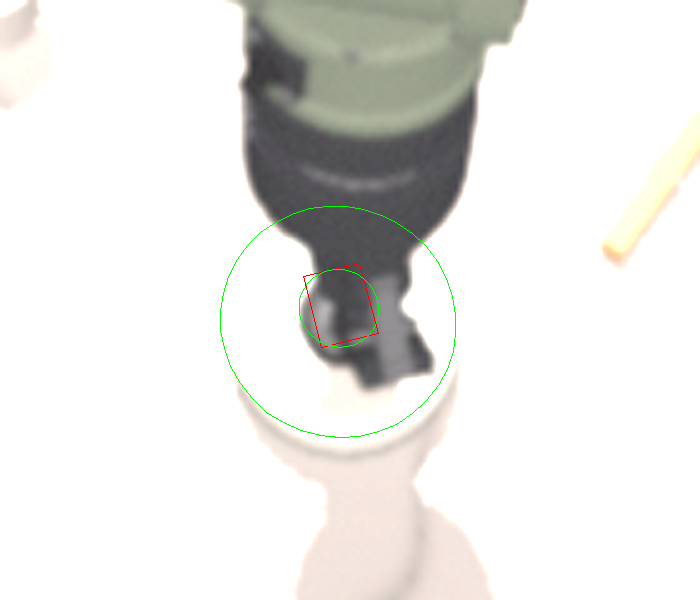

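The fingertips look displaced about 10 to 20 mm from where the reported TCP projects. I'll check this against the tool axis and the top camera before pressing.

Run:
```python
from h import *
b=cv2.imread("pics/s1d.png")
f=lambda P:((px("side",P)-[240,290]+.5)*5).astype(int)
a=np.radians(73.9);Y=np.array([np.cos(a),np.sin(a),0]);X=np.array([-Y[1],Y[0],0])
t=np.array([474.3,-302.6,42])
for z in (0,20,40,60,73,110,150,200): 
  cv2.circle(b,tuple(map(int,f(t+[0,0,z]))),3,(255,0,0),-1); print(z,f(t+[0,0,z]))
# gripper body footprint 76x85 at 73 behind tip
for w,d in [(38,42.5),(42.5,38)]:
  cv2.polylines(b,[np.array([f(t+[0,0,73]+i*w*X+j*d*Y) for i,j in [(1,1),(1,-1),(-1,-1),(-1,1)]])],1,(0,0,255),1)
tp=snap("top","t1");tp=cv2.cvtColor(tp,cv2.COLOR_RGB2BGR)
u,v=px("top",t).astype(int);print(u,v)
c=cv2.resize(tp[v-50:v+50,u-50:u+50],(500,500),interpolation=cv2.INTER_CUBIC)[:, :]
c=cv2.convertScaleAbs(c,alpha=2,beta=25);cv2.circle(c,(252,252),4,(0,0,255),-1)
b=cv2.resize(b[:,180:560],(317,500));cv2.imwrite("pics/s1e.png",np.hstack([b[:,:300],c]))
for p in [(240+365/5,290+388/5),(240+430/5,290+370/5)]: print(world("side",p,42).round(1))
```

```text
0 [340 304]
20 [342 284]
40 [343 262]
60 [345 240]
73 [346 225]
110 [350 179]
150 [354 125]
200 [359  50]
406 243
[ 466.3 -335.    42. ]
[ 490.6 -341.1   42. ]
```

View pics/s1e.png

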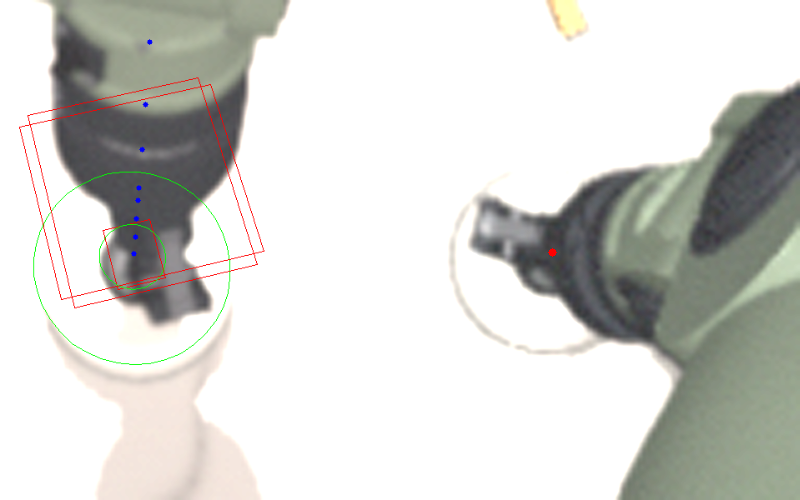

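This settles it. The bulges are the knuckle links, which lie symmetrically on both sides about 50 mm up, and the tips match the projected TCP over the key. I'll press.

Request:
{"name": "move_arm", "arguments": {
  "steps": [
    [0,0,-0.2,0],
    [0,0,-0.35,0],
    [0,0,-0.5,0],
    [0,0,-0.6,0],
    [0,0,-0.7,0],
    [0,0,-0.8,0],
    [0,0,-0.8,0]
  ]
}}

```text
clock: 3.88
position: [474.3, -302.8, 33.3]
tool_rot: [0.0, 0.14, 0.99, -0.0]
force: [0.7, 1.1, 1.6]
opening: -0.1
grasp_force: 0.9
```

Request:
{"name": "move_arm", "arguments": {
  "steps": [
    [0,0,-0.05,0],
    [0,0,-0.1,0],
    [0,0,-0.15,0],
    [0,0,-0.15,0]
  ]
}}

```text
clock: 4.22
position: [474.3, -302.8, 31.8]
tool_rot: [0.0, 0.14, 0.99, -0.0]
force: [3.1, -0.4, 2.6]
opening: -0.2
grasp_force: 1.3
```

Request:
{"name": "move_arm", "arguments": {
  "steps": [
    [0,0,-0.03,0],
    [0,0,-0.05,0],
    [0,0,-0.05,0]
  ]
}}

```text
clock: 4.47
position: [474.2, -302.8, 31.4]
tool_rot: [0.0, 0.14, 0.99, -0.0]
force: [2.4, -0.5, 3.1]
opening: 0.2
grasp_force: 1.4
```

Request:
{"name": "move_arm", "arguments": {
  "steps": [
    [0,0,-0.03,0],
    [0,0,-0.05,0],
    [0,0,-0.05,0]
  ]
}}

```text
clock: 4.72
position: [474.2, -302.9, 30.9]
tool_rot: [0.0, 0.14, 0.99, -0.0]
force: [2.0, -0.2, 3.1]
opening: -0.0
grasp_force: 1.7
```

Request:
{"name": "move_arm", "arguments": {
  "steps": [
    [0,0,-0.03,0],
    [0,0,-0.05,0],
    [0,0,-0.05,0]
  ]
}}

```text
clock: 4.97
position: [474.2, -302.8, 30.4]
tool_rot: [0.0, 0.14, 0.99, -0.0]
force: [3.3, -0.2, 4.3]
opening: -0.3
grasp_force: 2.2
```

Request:
{"name": "move_arm", "arguments": {
  "steps": [
    [0,0,-0.03,0],
    [0,0,-0.05,0],
    [0,0,-0.05,0]
  ]
}}

```text
clock: 5.22
position: [474.2, -302.9, 30.0]
tool_rot: [0.0, 0.14, 0.99, -0.0]
force: [2.4, -0.7, 5.1]
opening: 0.3
grasp_force: 2.7
```

Force is rising at z of about 30, so the key is home. On to the valve.

Request:
{"name": "move_arm", "arguments": {
  "steps": [
    [0,0,2,0],
    [0,0,5,0],
    [1.3,2.6,7,0],
    [3,5.8,7,0],
    [4.8,9.2,7,0],
    [6.6,12.6,7,0],
    [8.4,16,7,0],
    [10.3,19.5,7,0]
  ]
}}

```text
clock: 5.88
position: [575.4, -106.0, 98.7]
tool_rot: [-0.002, 0.141, 0.99, -0.0]
force: [0.1, 0.2, -0.6]
opening: 0.1
grasp_force: 0.0
```

Request:
{"name": "move_arm", "arguments": {
  "steps": [
    [0,0,-2,0],
    [0,0,-3.5,0],
    [0,0,-4,0],
    [0,0,-4,0],
    [0,0,-4,0]
  ]
}}

```text
clock: 6.3
position: [575.8, -107.9, 59.2]
tool_rot: [-0.001, 0.141, 0.99, -0.0]
force: [0.6, -0.8, 0.1]
opening: 0.2
grasp_force: 0.0
```

Run:
```python
from h import *
snap("side","s2");b=cv2.imread("pics/s2.png");t=ctrl.read_state();print(t["position"],t["force"])
cv2.circle(b,tuple(np.round(px("side",[577,-107,54])).astype(int)),1,(0,0,255),-1)
a=cv2.resize(b[190:310,240:360],(480,480),interpolation=cv2.INTER_CUBIC);c=cv2.resize(b[310:400,265:355],(480,480)[:1]+(480,),interpolation=cv2.INTER_CUBIC)
o=np.hstack([a,c[:, :320*1]]) if 0 else np.hstack([a[:, 40:440],cv2.resize(c,(400,480))])
cv2.imwrite("pics/s2c.png",cv2.convertScaleAbs(o,alpha=1.5,beta=10))
for n in("leak","valve"): print(n,[(round(d["p"],2),np.round(d["point"]).tolist()) for d in ctrl.spot_point(n,"side")[:3]])
```

```text
[ 576.56552791 -108.25939814   59.98383247] [0.52693868 0.29211443 1.36453158]
leak [(0.84, [476.0, -301.0, -2.0])]
valve [(0.72, [576.0, -108.0, -3.0]), (0.66, [769.0, -353.0, 1.0])]
```

View pics/s2c.png

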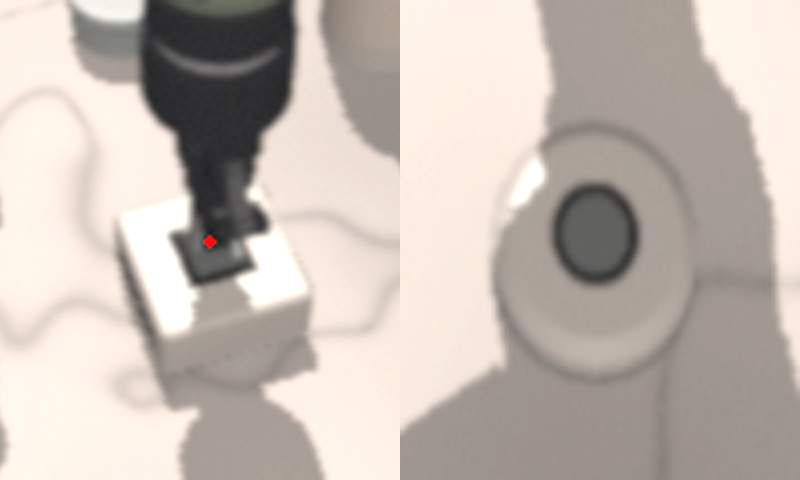

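The crop shows the leak key sunk in its unmoved puck, and the fingertips over the valve key. Now to press the valve.

Request:
{"name": "move_arm", "arguments": {
  "steps": [
    [0,0,-0.3,0],
    [0,0,-0.5,0],
    [0,0,-0.65,0],
    [0,0,-0.8,0],
    [0,0,-0.9,0],
    [0,0,-1.0,0],
    [0,0,-1.1,0],
    [0,0,-1.1,0]
  ]
}}

```text
clock: 7.12
position: [577.1, -107.9, 48.8]
tool_rot: [0.0, 0.141, 0.99, -0.0]
force: [0.3, -2.1, 1.3]
opening: 0.2
grasp_force: 0.9
```

Request:
{"name": "move_arm", "arguments": {
  "steps": [
    [0,0,-0.05,0],
    [0,0,-0.1,0],
    [0,0,-0.15,0],
    [0,0,-0.15,0]
  ]
}}

```text
clock: 7.45
position: [577.1, -107.8, 47.3]
tool_rot: [0.0, 0.14, 0.99, -0.0]
force: [-1.0, -1.4, 1.8]
opening: 0.3
grasp_force: 1.2
```

Request:
{"name": "move_arm", "arguments": {
  "steps": [
    [0,0,-0.03,0],
    [0,0,-0.05,0],
    [0,0,-0.05,0]
  ]
}}

```text
clock: 7.7
position: [577.1, -107.8, 46.8]
tool_rot: [0.0, 0.14, 0.99, -0.0]
force: [-0.6, -1.9, 2.6]
opening: 0.0
grasp_force: 1.5
```

Request:
{"name": "move_arm", "arguments": {
  "steps": [
    [0,0,-0.03,0],
    [0,0,-0.05,0],
    [0,0,-0.08,0],
    [0,0,-0.08,0]
  ]
}}

```text
clock: 8.03
position: [577.1, -107.8, 46.2]
tool_rot: [0.0, 0.14, 0.99, -0.0]
force: [0.0, -2.7, 5.3]
opening: -0.2
grasp_force: 2.5
```

Request:
{"name": "move_arm", "arguments": {
  "steps": [
    [0,0,-0.02,0],
    [0,0,-0.04,0],
    [0,0,-0.04,0]
  ]
}}

```text
clock: 8.28
position: [577.1, -107.8, 45.9]
tool_rot: [0.0, 0.14, 0.99, -0.0]
force: [-1.2, -2.5, 5.6]
opening: 0.1
grasp_force: 3.0
```

The valve is home. On to the strip key at (544,333), passing at z of about 115.

Request:
{"name": "move_arm", "arguments": {
  "steps": [
    [0,0,2,0],
    [0,0,5,0],
    [-0.2,3,7,0],
    [-0.5,6.5,7,0],
    [-0.8,10,7,0],
    [-1.0,13.5,7,0],
    [-1.3,17,7,0],
    [-1.5,20,7,0]
  ]
}}

```text
clock: 8.95
position: [560.5, 95.2, 115.0]
tool_rot: [-0.001, 0.14, 0.99, 0.001]
force: [0.4, 0.3, 0.2]
opening: 0.1
grasp_force: 0.0
```

Request:
{"name": "move_arm", "arguments": {
  "steps": [
    [-0.3,3.5,0,0],
    [-0.5,7,0,0],
    [-0.8,10.5,0,0],
    [-1.1,14,0,0],
    [-1.4,17.5,0,0],
    [-1.6,21,0,0],
    [-1.8,24,0,0],
    [-1.8,24.1,0,0]
  ]
}}

```text
clock: 9.62
position: [542.1, 339.1, 114.7]
tool_rot: [-0.001, 0.137, 0.991, 0.002]
force: [-0.5, -0.5, -0.0]
opening: 0.0
grasp_force: 0.0
```

Request:
{"name": "move_arm", "arguments": {
  "steps": [
    [0,0,-2,0],
    [0,0,-4,0],
    [0,0,-5.5,0],
    [0,0,-6,0],
    [0,0,-6,0],
    [0,0,-6,0]
  ]
}}

```text
clock: 10.12
position: [543.7, 333.1, 55.5]
tool_rot: [-0.0, 0.141, 0.99, -0.0]
force: [-0.0, 0.3, -0.1]
opening: -0.2
grasp_force: 0.0
```

Run:
```python
from h import *
snap("side","s3");b=cv2.imread("pics/s3.png");t=ctrl.read_state();print(t["position"],t["force"])
snap("top","t3");tp=cv2.imread("pics/t3.png");tp[:]=tp
for P in([544,333,50],):
  cv2.circle(b,tuple(np.round(px("side",P)).astype(int)),1,(0,0,255),-1);cv2.circle(tp,tuple(np.round(px("top",P)).astype(int)),1,(0,0,255),-1)
r=lambda x:cv2.resize(x,(400,400),interpolation=cv2.INTER_CUBIC)
cv2.imwrite("pics/s3c.png",cv2.convertScaleAbs(np.hstack([r(b[95:195,170:270]),r(tp[170:270,90:190])]),alpha=1.5,beta=10))
for n in("valve","fan","strip"): print(n,[(round(d["p"],2),np.round(d["point"]).tolist()) for d in ctrl.spot_point(n,"side")[:3]])
```

```text
[544.39936778 333.38563973  56.27826643] [ 0.80586285 -0.27339114 -0.05349506]
valve [(0.85, [576.0, -109.0, 0.0])]
fan [(0.88, [454.0, 65.0, 2.0])]
strip [(0.94, [574.0, 285.0, -1.0])]
```

View pics/s3c.png

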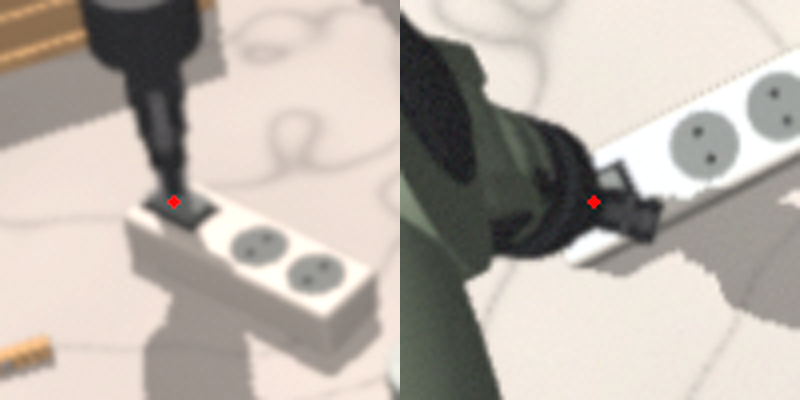

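The crop shows the fingertip over the strip's oblong key, near its centre. Pressing the strip key.

Request:
{"name": "move_arm", "arguments": {
  "steps": [
    [0,0,-0.3,0],
    [0,0,-0.5,0],
    [0,0,-0.65,0],
    [0,0,-0.8,0],
    [0,0,-0.9,0],
    [0,0,-1.0,0],
    [0,0,-1.1,0],
    [0,0,-1.1,0]
  ]
}}

```text
clock: 11.03
position: [544.0, 333.3, 44.5]
tool_rot: [0.0, 0.14, 0.99, 0.0]
force: [0.1, -0.2, 1.4]
opening: -0.1
grasp_force: 0.7
```

Request:
{"name": "move_arm", "arguments": {
  "steps": [
    [0,0,-0.05,0],
    [0,0,-0.1,0],
    [0,0,-0.15,0],
    [0,0,-0.15,0]
  ]
}}

```text
clock: 11.37
position: [544.0, 333.3, 43.0]
tool_rot: [0.0, 0.14, 0.99, 0.0]
force: [0.4, 0.9, 1.1]
opening: 0.1
grasp_force: 1.1
```

Request:
{"name": "move_arm", "arguments": {
  "steps": [
    [0,0,-0.03,0],
    [0,0,-0.05,0],
    [0,0,-0.05,0]
  ]
}}

```text
clock: 11.62
position: [544.0, 333.3, 42.7]
tool_rot: [0.0, 0.14, 0.99, 0.0]
force: [0.4, 0.4, 2.7]
opening: 0.3
grasp_force: 1.9
```

Request:
{"name": "move_arm", "arguments": {
  "steps": [
    [0,0,-0.03,0],
    [0,0,-0.06,0],
    [0,0,-0.08,0],
    [0,0,-0.08,0]
  ]
}}

```text
clock: 11.95
position: [544.0, 333.4, 42.1]
tool_rot: [0.0, 0.14, 0.99, 0.0]
force: [-0.7, -1.1, 4.7]
opening: -0.1
grasp_force: 2.7
```

Home: the force is rising. I'll retreat straight up and verify.

Request:
{"name": "move_arm", "arguments": {
  "steps": [
    [0,0,2,0],
    [0,0,5,0],
    [0,0,9,0],
    [-3,1,13,0],
    [-6,2,16,0],
    [-9,3,18,0],
    [-12,4,18,0],
    [-15,5,18,0]
  ]
}}

```text
clock: 12.62
position: [392.9, 384.3, 223.7]
tool_rot: [0.001, 0.14, 0.99, 0.001]
force: [-0.6, 0.2, -0.7]
opening: -0.1
grasp_force: 0.0
```

Request:
{"name": "move_arm", "arguments": {
  "steps": [
    [-3,1,0,0],
    [-6,2,0,0],
    [-9,3,0,0],
    [-12,4,0,0],
    [-12,4,0,0],
    [-12,4,0,0]
  ]
}}

```text
clock: 13.12
position: [272.4, 423.5, 221.4]
tool_rot: [-0.0, 0.139, 0.99, -0.0]
force: [0.0, -0.1, 0.6]
opening: 0.3
grasp_force: 0.0
```

Run:
```python
from h import *
b=snap("side","s4")[:,:,::-1];a=cv2.imread("pics/s0.png")
T=[(223,157),(303,257),(308,355),(226,231)]
r=lambda im:np.hstack([cv2.resize(im[v-30:v+30,u-30:u+30],(200,200),interpolation=cv2.INTER_CUBIC) for u,v in T])
cv2.imwrite("pics/s4c.png",cv2.convertScaleAbs(np.vstack([r(a),r(b)]),alpha=1.5,beta=10))
for n in("leak","valve","fan","strip"): print(n,[(round(d["p"],2),np.round(d["point"]).tolist()) for d in ctrl.spot_point(n,"side")[:3]])
s=ctrl.read_state();print(s["clock"],s["position"])
```

```text
leak [(0.9, [474.0, -301.0, -6.0])]
valve [(0.66, [576.0, -112.0, -2.0]), (0.65, [768.0, -354.0, -2.0])]
fan [(0.7, [456.0, 67.0, 1.0])]
strip [(0.84, [574.0, 283.0, 1.0])]
13.3667 [275.00660528 423.02910717 221.54844551]
```

View pics/s4c.png

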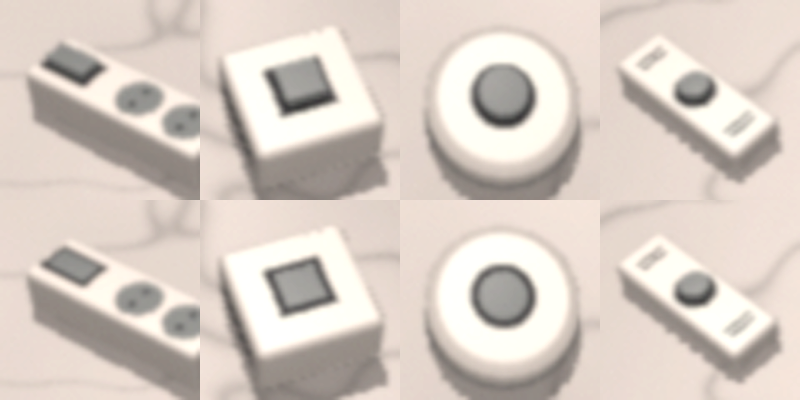

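The before and after rows show all three keys in, the fan key still out, and no unit moved.

```bash
python3 -c "from cell import ctrl;print(ctrl.finish_job())"
```

```text
the job is handed in; nothing more can be done
None
```

The leak alarm, water-stop and socket strip keys are pressed fully home in that order; the last side-camera picture shows the fan switch's key still out and all four units where they stood, and the job is handed in (no verdict came back).

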